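# Catch the drying carriage

## Task

A freshly varnished turned spindle stands loose on the carriage at the top of the drying rail. Pull the bolt towards you so that the carriage rolls off, let it run untouched over the upper third of the rail, then catch it by its wooden post and bring it gently to a standstill before the end buffer; keep it still for two seconds, ease it down against the buffer without a knock and let go. The spindle must stay standing and the varnish is wet, so do not touch it, and leave the mallet, the screwdriver and the varnish jar alone.

Things in the scene. Friction and masses are not known exactly. Their poses are not given: they have to be found in the camera images.
- rail: Drying rail, fixed to the bench: two aluminium bars on plywood legs, 740 mm long. Origin on the bench under its middle; y axis level, pointing up the rail to the bolt end, x across it away from the robot, z up. Bar tops 65 mm high at the middle, rising 46 mm per metre to +y. The carriage rolls to -y, up to a plywood end buffer 40 mm taller than the bars, clear of a hand at the post.
- carriage (a joint): Carriage travel down the rail (m): 0 at the top behind the bolt, 0.46 against the end buffer; the upper third ends at 0.15. Nominal: drag 1.1 N per m/s, rolling friction 0.05 N, 0.7 kg with the spindle (0.6 to 0.85). Set free it takes 2 to 3 s for the run, nearing 0.2 to 0.3 m/s. At travel 0 the carriage's origin is 240 mm up the rail from the rail's (y = +0.24).
- deck (a point): The carriage, on four small wheels: a level plywood deck, 12 mm thick. The origin is this point on top of the deck; axes as the rail's. Deck from -100 to +70 mm in x, -70 to +70 mm in y. Deck top 118 mm above the bench at the top of the rail, 97 mm at the bottom. A steel plate under its front edge rests against the bolt.
- post (a point): A point on the axis of the carriage's upright round wooden post, diameter 30 mm, 75 mm tall above the deck, standing on the deck's robot side (80 mm from the carriage's origin in -x). The point lies 45 mm above the deck. The post is 100 mm from the spindle.
- bolt (a joint): Travel of the release bolt (m): about 0 shut, up to 0.045 drawn, towards the robot (along the rail's -x). From about 0.02 the carriage is free; it stays where it is left and moves with about 1.5 N.
- bolt_knob (a point): A point on the axis of the bolt's black upright round knob, diameter 30 mm, 65 mm tall, on the robot side of the rail just below the carriage. The point lies 25 mm below the knob's top. Beside it, towards the rail, a guide block 30 mm wide ends 22 mm below this point and begins 25 mm from the knob's face.
- spindle: Varnished spindle: turned dark wood, 195 mm tall, up to 36 mm thick, 0.12 kg, standing loose on its 30 mm foot on the deck about 20 mm in +x from the carriage's origin. It topples if the carriage is stopped with a jolt (a sudden stop from some 0.15 m/s, or braking above 1 m/s2). Origin at the centre of its foot, z upward along it.
- mallet: A mallet with a blue plastic head and a wooden handle, 240 mm long, lying on the bench past the low end of the rail. Bystander.
- screwdriver: A screwdriver lying on the bench on the robot's side of the rail, to the right. Bystander.
- varnish: A closed amber jar of varnish, diameter 70 mm, 80 mm tall, on the bench to the right. Bystander.
Things that resemble listed ones, but are neither listed nor needed, are in the scene too. What is meant by the spindle is not green or white, and is the smaller of those in its own colour.

How it is judged:
On the way, in this order (a step that is already met when the one before it is completed fails the run):
1. the bolt is drawn and the carriage runs free, untouched, past the upper third of the rail (value of joint carriage between 0.13 and 0.3 m and velocity of joint carriage above 0.1 m/s and not (contact force between any of the fingers, the arm and carriage above 0.1 N)), for 0.05 s.
2. the carriage is stopped short of the buffer and kept still (value of joint carriage between 0.15 and 0.44 m and velocity of joint carriage between -0.02 and 0.02 m/s), for 1.5 s.
At the end, for the whole second after the job is handed in: The carriage rests against the end buffer (within 8 mm), released and still, with the spindle standing upright (within 0.1 rad) on its deck, within 50 mm of the carriage's origin; the bystanders are where they were (20 mm) (value of joint carriage above 0.452 m and velocity of joint carriage between -0.02 and 0.02 m/s and angle between spindle's own z axis and vertical below 0.1 rad and horizontal distance between spindle and deck below 0.05 m and z of spindle in the frame of deck above -0.005 m and linear speed of spindle below 0.02 m/s and distance of each of mallet, screwdriver, varnish from where it was at the start of the episode below 0.02 m); the robot touches nothing.
It fails at once if the spindle topples (tilts more than 0.2 rad) (angle between spindle's own z axis and vertical above 0.2 rad).
It fails at once if the wet spindle is touched (contact force between any of the fingers, the arm and spindle above 0.1 N).
It fails at once if the carriage is touched in the upper third of the rail (judged to 0.12 m) (value of joint carriage below 0.12 m and contact force between any of the fingers, the arm and carriage above 0.5 N).
It fails at once if the carriage knocks against the buffer (faster than 0.13 m/s in the last 10 mm) (value of joint carriage above 0.45 m and velocity of joint carriage above 0.13 m/s).
It fails at once if a bystander is pushed away (more than 30 mm) (distance of any of mallet, screwdriver, varnish from where it was at the start of the episode above 0.03 m).
It also fails if it takes over 45 s, if anything falls off the work surface, if the arm or the gripper's body presses on something with over 40 N, if the wrist force passes 120 N, or if a joint passes its speed limit or range.

## Robot

A 6-joint arm with a two-finger parallel gripper is mounted at the origin on the work surface. World frame = base frame: x ahead of the robot, y to its left, z up, the work surface at z = 0. Lengths are in m, angles in rad, forces in N, time in s.
With the tool pointing down it reaches from about 0.35 to 0.775 m from the base axis. Payload 5.5 kg.
Tool frame: the origin (TCP) lies midway between the tips of the shut fingers; the grasp point (between the pads) lies 19 mm behind it; z points along the fingers, y is the line along which they close (so a half turn about z gives the same grasp; the last joint's range is limited). The gripper opens to 85 mm and grips with 20 to 120 N. Pads are 22 mm wide; open, the fingers measure 114 mm over their backs; the gripper's body (76 mm by 85 mm) begins 54 mm behind the grasp point. The pads swing forward as they close: fully open they stand 13 mm farther back than shut.
Start: joints at [-1.301, 0.313, 0.046, 1.304, 0, 1.431], TCP at [0.229, -0.527, 0.231] pointing down, gripper open.
Joint ranges: [-2.76, 2.76], [-0.86, 1.69], [-1.03, 1.26], [-2.2, 2.34], [-1.47, 1.5], [-3.14, 3.14]. Speed limits (rad/s): [2.57, 2.57, 3.14, 3.14, 3.14, 3.14].

## Interface

Orientations are given as a unit quaternion [w, x, y, z].
In Python, from workcell import get_state, read_camera, camera_info, hand_in, recognise gives the robot as it stands.
- The arm moves only by the tool arm_command, never from a script. Its argument "moves" is one flat list of numbers, 7 for each row, row after row: the opening, from -1 (shut) to 1 (fully open), then the shift along the tool's x, y, z in mm, then the turn, a rotation vector about the tool's x, y, z in rad. A call has 1 to 8 rows; each row shifts and turns the commanded pose from where the row before left it, along the tool's axes as they then stand; what a row does not reach is not made up. A row lasts 1/8 s, in which the tool goes at most 62.5 mm and 10.7 degrees, less where a joint would pass 70% of its speed; a pose out of reach is approached as far as the arm can. A call with a gripper value outside its range is refused whole. The fingers move at their own pace and stop on an object; "newtons" is the grip in N (left out, the last holds). Time passes only in rows, so rows that do not move let the fingers close. It gives the time, the measured TCP pose, the force, the opening and the grip force at its end, in the units of the state.
- get_state(): the state, without advancing time (a new reading comes with each control period).
- read_camera(name): name is "side" or "top" or "wrist"; returns (picture, depth): 420x560x3 uint8, blue, green, red; 420x560 float32, m along the optical axis (not along the pixel's ray), 0 where there is no reading.
- camera_info(name): a dict with "fovy" (degrees; the focal length in pixels is half the picture's height over the tangent of half this angle, whatever the lens; pixels are square), "cx", "cy" (the principal point, pixels), "eye" and "orientation" of the camera in the world; the wrist camera has in their place "tool_from_camera" (4x4, takes a point from camera to tool coordinates, whose origin is the TCP and whose axes are the flange's). Camera axes: x right, y down, z forward; pixel columns grow to the right and rows downward; lengths in m; the calibration is good to about 2 mm. A picture is of the moment at which its call begins: read the wrist's pose just before it. camera_info takes no time and is no camera call.
- hand_in(): hands the job in; it is judged then, once.
Trained networks look in the newest picture that a camera, given by its name, has taken for a name from the list of things; names that differ only in an ending like _2 or _b are one class to them, and where a whole thing is asked for, a point or a joint stands for the part that bears it (a point fixed in the world has none). Each returns a list of dicts, best first, with "confidence" (0 to 1); they miss things now and then, are a little off and sometimes report something else, mostly with a low value. They report only what shows in the picture. A call takes as long as a camera call. They do not tell look-alikes from the thing itself.
- recognise(camera, label): "point" ([column, row] in pixels, amid what is visible of it).
The state is a dict: "clock": time; "joint_pos": joint angles; "qvel": joint speeds; "tau": joint torques, N m; "tcp_pos": TCP position; "orientation": TCP orientation; "wrist_force": force on the tool from outside, world axes, zero at the start; "ft_torque": the same for the moment, N m; "finger_gap": finger opening in m; "grip_force": force on a finger pad.
Only numpy, scipy, OpenCV 4.12 (cv2) and the standard library are available. Lean on these libraries where they do the work, as an engineer would, in place of code of your own. Each camera call takes 0.05 s, during which the arm holds its last target. There are 200 camera calls.

## Working session

There is one attempt and no reset: what is moved stays moved. The work goes in short steps, Python scripts to look and compute and a tool call to move; the robot and the scene stay as the last step left them, time stands still between calls to the robot, and variables do not carry over. Pictures are saved under pics/ and viewed, at most 10 in all, crops included, and the job is handed in when it is done.

Besides the shell and the picture viewer there is one more tool, called after ">>>" as a command line: name --argument value ..., lists and objects as JSON in quotes. arm_command: Moves the arm, as the interface text tells. Its arguments: {"type":"object","properties":{"moves":{"type":"array"},"newtons":{"type":"number"}},"required":["moves"]}

```bash
mkdir -p pics
cat > h.py <<'E'
import numpy as np, cv2
from scipy.spatial.transform import Rotation as R
from workcell import *
def q2m(q): return R.from_quat([q[1],q[2],q[3],q[0]]).as_matrix()
def world(name,dep,u,v,d=None):
    i=camera_info(name); f=210/np.tan(np.radians(i['fovy'])/2)
    d=dep[v.astype(int) if hasattr(v,'astype') else int(v),u.astype(int) if hasattr(u,'astype') else int(u)] if d is None else d
    p=np.stack([(u-i['cx'])/f*d,(v-i['cy'])/f*d,d+0*u],-1)
    if name=='wrist':
        s=get_state(); T=np.array(i['tool_from_camera']); p=p@T[:3,:3].T+T[:3,3]
        return p@q2m(s['orientation']).T+s['tcp_pos']
    return p@q2m(i['orientation']).T+i['eye']
def snap(n,fn=None):
    p,d=read_camera(n)
    if fn: cv2.imwrite('pics/'+fn+'.png',p)
    np.savez(''+n+'.npz',p=p,d=d)
    return p,d
E
python3 - <<'E'
from h import *
a,da=snap('side'); b,db=snap('top')
cv2.imwrite('pics/s.png',a); cv2.imwrite('pics/t.png',b)
for n,d in(('side',da),('top',db)):
    print(n,camera_info(n))
    for l in ['post','bolt_knob','deck','spindle','rail']:
        for r in recognise(n,l)[:4]:
            u,v=r['point']; print(l,np.round([u,v],0),round(r['confidence'],2),world(n,d,u,v).round(3))
print(get_state())
E
```

```text
side {'fovy': 53.852609901081465, 'cx': 282.41537066176056, 'cy': 207.5939524624981, 'eye': array([0.48195822, 0.79971265, 0.97810728]), 'orientation': array([ 0.01594139, -0.05003465,  0.92135076, -0.38516903])}
post [246. 306.] 0.97 [0.617 0.274 0.117]
bolt_knob [246. 306.] 0.5 [0.615 0.275 0.117]
deck [245. 306.] 0.65 [0.619 0.274 0.118]
spindle [179. 288.] 0.92 [0.764 0.286 0.185]
spindle [226. 277.] 0.87 [0.652 0.28  0.237]
spindle [175. 337.] 0.75 [0.759 0.372 0.121]
spindle [171. 244.] 0.59 [0.796 0.21  0.245]
top {'fovy': 51.8886516889542, 'cx': 278.67309589438173, 'cy': 211.03459267954534, 'eye': array([ 0.49173305, -0.05804943,  1.42894098]), 'orientation': array([ 0.01453659, -0.69861096,  0.7151805 , -0.01575645])}
post [406. 178.] 0.65 [ 0.649 -0.478  0.028]
post [200. 192.] 0.58 [0.614 0.179 0.105]
bolt_knob [208. 225.] 0.52 [0.513 0.175 0.003]
deck [177. 190.] 0.64 [0.619 0.246 0.12 ]
spindle [164. 174.] 0.85 [0.65  0.249 0.253]
spindle [140. 142.] 0.8 [0.763 0.348 0.152]
spindle [167. 138.] 0.74 [0.76  0.251 0.212]
spindle [192. 126.] 0.72 [0.787 0.177 0.228]
rail [198. 190.] 0.91 [0.618 0.184 0.104]
{'clock': 0.6, 'joint_pos': array([-1.30059629e+00,  3.13126211e-01,  4.60842399e-02,  1.30360810e+00,
        2.30228586e-05,  1.43120925e+00]), 'qvel': array([-0.0020202 , -0.00112896, -0.00032209, -0.00073208,  0.00094052,
        0.00036962]), 'tau': array([ 9.26400135e-04, -4.80147135e+01,  2.98666298e+01,  3.14604204e-04,
       -8.12630492e-05,  2.88295297e-06]), 'tcp_pos': array([ 0.22910072, -0.5274211 ,  0.23135874]), 'orientation': array([7.22220670e-05, 9.79082645e-01, 2.03462941e-01, 1.62593065e-05]), 'wrist_force': array([-0.46821903, -0.11301099,  1.03738286]), 'ft_torque': array([0.02731227, 0.02861953, 0.00031261]), 'grip_force': 0.0, 'finger_gap': 0.08548098888102953}
```

```bash
python3 -c "
import cv2;import numpy as np
a=cv2.imread('pics/s.png');b=cv2.imread('pics/t.png')
cv2.imwrite('pics/b.png',np.hstack([cv2.resize(a[150:420,80:480],(400,270)),b[60:330,60:460]]))
cv2.imwrite('pics/c.png',cv2.resize(b[100:260,100:300],(750,600),interpolation=2))"
```

```text
(no output)
```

View pics/s.png

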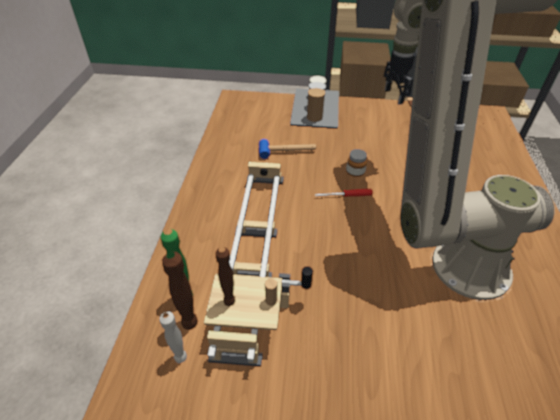

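View pics/t.png

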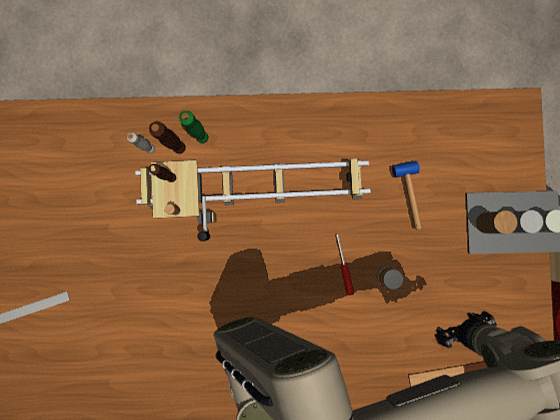

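View pics/c.png

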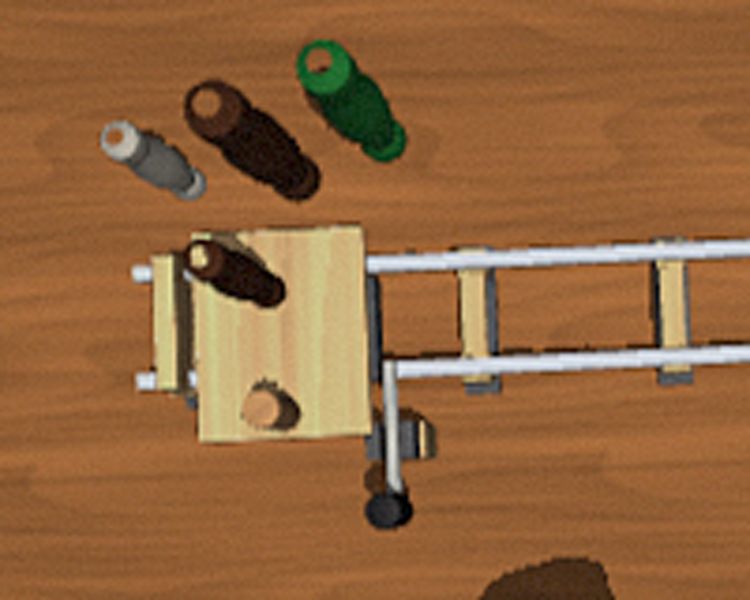

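Look-alikes for the spindle, in the top picture: the grey one at (140,142), the large dark one at (167,138), the green one at (193,126), and the small dark one standing on the deck at (162,172). The small dark one is the spindle. The post is at about (171,208) and the black knob at about (204,236). The mallet, screwdriver and jar are to the right.

Run:
```python
from h import *
z=np.load('top.npz');p=z['p'].astype(int);d=z['d']
vv,uu=np.mgrid[0:420,0:560]
W=world('top',d,uu.ravel().astype(float),vv.ravel().astype(float),d.ravel()).reshape(420,560,3)
def box(u0,u1,v0,v1): 
    m=np.zeros((420,560),bool); m[v0:v1,u0:u1]=1; return m
# bars
S=p.min(2)>130
for nm,(v0,v1) in {'far':(160,174),'near':(186,202)}.items():
    m=box(206,350,v0,v1)&S&(W[...,2]>.04)&(W[...,2]<.1); q=W[m]
    k=np.polyfit(q[:,1],q[:,0],1); kz=np.polyfit(q[:,1],q[:,2],1); print(nm,m.sum(),k,kz, q[:,1].min(),q[:,1].max())
m=box(140,215,150,225)&(W[...,2]>.105)&(W[...,2]<.13); q=W[m]
print('deck',m.sum(),cv2.minAreaRect(q[:,:2].astype(np.float32)),np.median(q[:,2]))
m=box(160,190,195,225)&(W[...,2]>.165); q=W[m]; print('post',m.sum(),np.median(q,0),q.min(0),q.max(0),'spread')
m=box(195,215,224,246)&(p.max(2)<60)&(W[...,2]>.02); q=W[m]; print('knob',m.sum(),np.median(q,0),q.min(0),q.max(0))
t=q[q[:,2]>np.percentile(q[:,2],70)-.01]; print(t.mean(0),t.min(0),t.max(0))
m=box(200,225,205,230)&(W[...,2]>.02); q=W[m]; print('block+rod z',np.percentile(q[:,2],[5,50,95]))
# buffer
m=box(340,372,150,205)&(W[...,2]>.07); q=W[m]; print('buffer',m.sum(),q.min(0),q.max(0),np.median(q,0))
z=np.load('side.npz');ps=z['p'].astype(int);d=z['d']
W=world('side',d,uu.ravel().astype(float),vv.ravel().astype(float),d.ravel()).reshape(420,560,3)
m=box(298,318,262,292)&(ps.max(2)<70)&(W[...,2]>.02); q=W[m]; print('knob side',m.sum(),np.median(q,0),q.min(0),q.max(0))
```

```text
far 524 [-0.02563499  0.68955401] [0.04299197 0.06461965] -0.28112856608457126 0.16587299838346659
near 547 [-0.02404304  0.60033804] [0.04273874 0.06451382] -0.2848891916282241 0.16728182561452912
deck 2439 ((0.6222714185714722, 0.26981639862060547), (0.17052988708019257, 0.1803685575723648), 1.4479504823684692) 0.11864321922915533
post 110 [0.55550843 0.24960542 0.19343656] [ 0.49173305 -0.05804943  0.16506447] [0.57213934 0.26810675 1.42894098] spread
knob 92 [0.47814331 0.16556822 0.14294918] [ 0.46554419 -0.05804943  0.08602198] [0.49269567 0.18103628 1.42894098]
[0.47807946 0.16487804 0.16272508] [ 0.46580793 -0.05804943  0.13614851] [0.49173305 0.18103628 1.42894098]
block+rod z [0.0449043  0.09073006 0.09959238]
buffer 323 [ 0.49173305 -0.3110651   0.07122398] [ 0.70674485 -0.05804943  1.42894098] [ 0.64956588 -0.29628004  0.08917797]
knob side 192 [0.47880477 0.18253543 0.12738796] [0.4664195  0.16069154 0.08360291] [0.49129118 0.79971265 0.97810728]
```

>>> arm_command --moves '[0.3,0,0,0,0,0,-0.17,0.3,0,0,0,0,0,-0.17,0.3,0,0,0,0,0,-0.17,0.3,0,0,0,0,0,-0.17,0.3,0,0,0,0,0,-0.17,0.3,0,0,0,0,0,-0.17,0.3,0,0,0,0,0,-0.165,0.3,0,0,0,0,0,0]'

```text
clock: 1.6
tcp_pos: [0.2291, -0.5274, 0.2314]
orientation: [0.0, 0.699, 0.715, -0.0]
wrist_force: [-1.0, -0.5, -0.4]
finger_gap: 0.0557
grip_force: 0.0
```

>>> arm_command --moves '[0.3,43,16,0,0,0,0,0.3,43,16,0,0,0,0,0.3,43,16,0,0,0,0,0.3,43,16,0,0,0,0,0.3,43,16,0,0,0,0,0.3,43,16,0,0,0,0,0.3,43,16,0,0,0,0,0.3,43,16,0,0,0,0]'

```text
clock: 2.6
tcp_pos: [0.3492, -0.1792, 0.2316]
orientation: [0.001, 0.7, 0.714, 0.0]
wrist_force: [0.2, -0.6, -1.3]
finger_gap: 0.0553
grip_force: 0.0
```

>>> arm_command --moves '[0.3,43,16,0,0,0,0,0.3,43,16,0,0,0,0,0.3,43,16,0,0,0,0,0.3,43,16,0,0,0,0,0.3,43,16,0,0,0,0,0.3,43,16,0,0,0,0,0.3,20,10,0,0,0,0,0.3,0,0,0,0,0,0]'

```text
clock: 3.6
tcp_pos: [0.4484, 0.1012, 0.2312]
orientation: [0.0, 0.699, 0.716, 0.0]
wrist_force: [-0.7, -0.3, -0.5]
finger_gap: 0.0556
grip_force: 0.0
```

Run:
```python
from h import *
p,d=snap('wrist','w'); p=p.astype(int)
vv,uu=np.mgrid[0:420,0:560]
W=world('wrist',d,uu.ravel().astype(float),vv.ravel().astype(float),d.ravel()).reshape(420,560,3)
k=(d>0)&(p.max(2)<60)&(abs(W[...,0]-.479)<.03)&(abs(W[...,1]-.167)<.03)&(W[...,2]>.125)&(W[...,2]<.16)
print(k.sum()); q=W[k]; print(np.median(q,0),q.min(0),q.max(0), get_state()['tcp_pos'])
for l in ['bolt_knob','post']:
    for r in recognise('wrist',l)[:3]:
        u,v=r['point']; print(l,np.round([u,v],0),round(r['confidence'],2),world('wrist',d,u,v).round(3))
```

```text
1269
[0.47883275 0.17056459 0.14313452] [0.46503212 0.15708045 0.12513704] [0.49344597 0.18389603 0.14555073] [0.44795613 0.10034057 0.23116823]
bolt_knob [345. 114.] 0.55 [0.493 0.173 0.143]
post [480.  52.] 0.91 [0.596 0.219 0.118]
```

View pics/w.png

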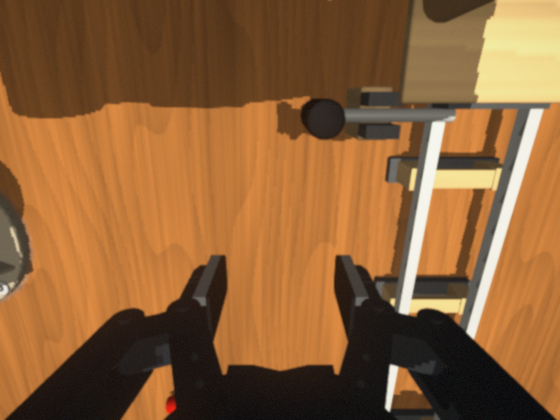

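The black knob disc is at pixel (323,118). That places it at (0.479, 0.170) with its top at 0.143, which matches the top view, and the rod and block run to its right.

>>> arm_command --moves '[0.3,35,17,0,0,0,0,0.3,34,16,0,0,0,0,0.3,0,0,30,0,0,0,0.3,0,0,30,0,0,0,0.3,0,0,30,0,0,0,0.3,0,0,20,0,0,0,0.3,0,0,15,0,0,0,0.3,0,0,0,0,0,0]'

```text
clock: 4.75
tcp_pos: [0.4787, 0.1689, 0.1055]
orientation: [-0.0, 0.699, 0.715, -0.001]
wrist_force: [0.1, -0.5, 0.8]
finger_gap: 0.0556
grip_force: 0.0
```

>>> arm_command --moves '[0.3,0,-14,0,0,0,0,0.3,0,-18,0,0,0,0,0.3,0,-16,0,0,0,0,0.3,-20,4,0,0,0,0,0.3,-50,0,0,0,0,0,1,-50,25,-10,0,0,0,1,-40,45,-15,0,0,0,1,-5,53,0,0,0,0]'

```text
clock: 5.75
tcp_pos: [0.5637, 0.0042, 0.1338]
orientation: [0.001, 0.7, 0.714, 0.001]
wrist_force: [0.1, -0.0, 0.0]
finger_gap: 0.0852
grip_force: 0.0
```

```bash
cat > track.py <<'E'
from h import *
import sys
st=get_state(); p,d=snap('side')
cv2.imwrite('pics/tr%d.png'%(st['clock']*1000),p)
vv,uu=np.mgrid[0:420,0:560]
W=world('side',d,uu.ravel().astype(float),vv.ravel().astype(float),d.ravel()).reshape(420,560,3)
dark=(p.max(2)<80)&(d>0)
x,y,z=W[...,0],W[...,1],W[...,2]
m=dark&(x>.63)&(x<.69)&(y<.36)&(z>.17)&(z<.34)
print(m.sum(),'spindle y',np.median(y[m]),'x',np.median(x[m]),'s~',round(.2735-np.median(y[m]),3))
k=(p.max(2)<60)&(d>0)&(abs(y-.175)<.035)&(x>.4)&(x<.5)&(z>.1)&(z<.16); print('knob',k.sum(),np.median(W[k],0))
print(st['clock'],st['tcp_pos'],st['finger_gap'],st['wrist_force'])
E
python3 - <<'E'
from h import *
z=np.load('side.npz');p=z['p'];d=z['d']
vv,uu=np.mgrid[0:420,0:560]
W=world('side',d,uu.ravel().astype(float),vv.ravel().astype(float),d.ravel()).reshape(420,560,3)
x,y,zz=W[...,0],W[...,1],W[...,2]
m=(p.max(2)<80)&(d>0)&(x>.63)&(x<.69)&(y<.36)&(zz>.17)&(zz<.34)
print('ref',m.sum(),np.median(y[m]),np.median(x[m]))
E
python3 track.py
```

```text
ref 445 0.27825148455709114 0.6546201549693489
407 spindle y 0.19803984702704713 x 0.6576055608732285 s~ 0.075
knob 154 [0.44134841 0.181619   0.13512461]
5.75 [0.56374845 0.00418067 0.13376729] 0.08516336368778969 [ 0.14652727 -0.0143111   0.03113587]
```

>>> arm_command --moves '[1,0,0,0,0,0,0,1,0,0,0,0,0,0,1,0,0,0,0,0,0]'

```text
clock: 6.18
tcp_pos: [0.561, 0.0074, 0.1316]
orientation: [-0.0, 0.698, 0.716, -0.0]
wrist_force: [-0.1, -0.5, -0.5]
finger_gap: 0.0853
grip_force: 0.0
```

```bash
python3 track.py
```

```text
383 spindle y 0.11726760437502448 x 0.6594585641390863 s~ 0.156
knob 152 [0.44128658 0.18165778 0.13483847]
6.175 [0.56103899 0.00739596 0.1316106 ] 0.08527333322187342 [-0.1344041  -0.50933376 -0.46353346]
```

>>> arm_command --moves '[1,0,0,0,0,0,0,1,-3,0,0,0,0,0,-0.6,-11,0,0.5,0,0,0,-0.6,-24,0,1,0,0,0,-0.6,-27,0,1,0,0,0]' --newtons 25

```text
clock: 6.85
tcp_pos: [0.5674, -0.0596, 0.1295]
orientation: [0.003, 0.698, 0.716, 0.002]
wrist_force: [23.0, 0.9, -13.9]
finger_gap: 0.0324
grip_force: 11.4
```

>>> arm_command --moves '[-0.6,-26,0,1,0,0,0,-0.6,-21,0,1,0,0,0,-0.6,-15,0,1,0,0,0,-0.6,-9,0,0.5,0,0,0,-0.6,-4,0,0,0,0,0,-0.6,0,0,0,0,0,0,-0.6,0,0,0,0,0,0]'

```text
clock: 7.72
tcp_pos: [0.5707, -0.1349, 0.1262]
orientation: [0.004, 0.699, 0.715, 0.003]
wrist_force: [14.3, 0.8, -5.2]
finger_gap: 0.0297
grip_force: 30.7
```

```bash
python3 track.py; ls pics | tail -3
```

```text
300 spindle y -0.10573214239536288 x 0.6651242413120966 s~ 0.379
knob 179 [0.44117507 0.18022593 0.13497402]
7.725 [ 0.57073922 -0.13494019  0.12619053] 0.029724634058922176 [14.27693603  0.75088686 -5.21919494]
tr6175.png
tr7725.png
w.png
```

>>> arm_command --moves '[-0.6,0,0,0,0,0,0,-0.6,0,0,0,0,0,0,-0.6,0,0,0,0,0,0,-0.6,0,0,0,0,0,0,-0.6,0,0,0,0,0,0,-0.6,0,0,0,0,0,0,-0.6,0,0,0,0,0,0,-0.6,0,0,0,0,0,0]'

```text
clock: 8.78
tcp_pos: [0.5708, -0.1348, 0.1262]
orientation: [0.004, 0.699, 0.716, 0.003]
wrist_force: [14.2, 0.2, -5.4]
finger_gap: 0.0291
grip_force: 30.7
```

>>> arm_command --moves '[-0.6,0,0,0,0,0,0,-0.6,0,0,0,0,0,0,-0.6,0,0,0,0,0,0,-0.6,0,0,0,0,0,0,-0.6,0,0,0,0,0,0,-0.6,0,0,0,0,0,0,-0.6,0,0,0,0,0,0,-0.6,0,0,0,0,0,0]'

```text
clock: 9.78
tcp_pos: [0.5708, -0.1348, 0.1262]
orientation: [0.004, 0.699, 0.716, 0.003]
wrist_force: [15.4, -0.3, -4.8]
finger_gap: 0.0296
grip_force: 30.7
```

```bash
python3 track.py
```

```text
300 spindle y -0.10555587859686977 x 0.665355844071869 s~ 0.379
knob 180 [0.44108384 0.18063592 0.13516916]
9.775 [ 0.57075294 -0.13479081  0.12620518] 0.029550884346403704 [15.37164699 -0.30480075 -4.75279778]
```

View pics/tr7725.png

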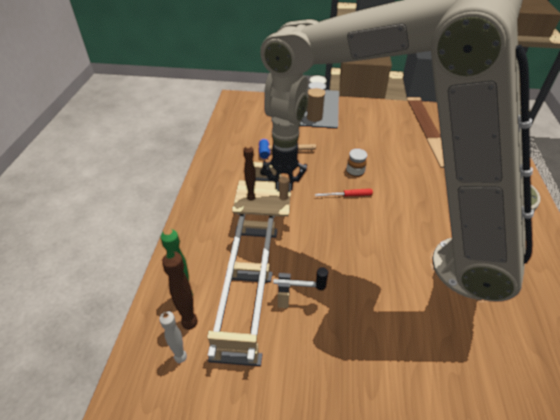

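The spindle is upright at (250,170) on the held carriage at (265,198), with the hand on the post at (285,180). Next I ease it down.

>>> arm_command --moves '[-0.6,-3,0.5,0,0,0,0,-0.6,-6,0.5,0.3,0,0,0,-0.6,-9,0.5,0.5,0,0,0,-0.6,-10,0.5,0.5,0,0,0,-0.6,-10,0.5,0.5,0,0,0,-0.6,-10,0.5,0.5,0,0,0,-0.6,-8,0.5,0.3,0,0,0,-0.6,-5,0.5,0.3,0,0,0]'

```text
clock: 10.82
tcp_pos: [0.5723, -0.1954, 0.1234]
orientation: [0.001, 0.699, 0.715, 0.001]
wrist_force: [3.4, -0.8, 5.9]
finger_gap: 0.0288
grip_force: 30.2
```

>>> arm_command --moves '[-0.6,-3,0,0,0,0,0,-0.6,-2,0,0,0,0,0,-0.6,-2,0,0,0,0,0,-0.6,-2,0,0,0,0,0]'

```text
clock: 11.32
tcp_pos: [0.5725, -0.2035, 0.123]
orientation: [0.001, 0.698, 0.716, 0.001]
wrist_force: [6.6, 0.3, 2.9]
finger_gap: 0.029
grip_force: 30.0
```

```bash
python3 track.py
```

```text
272 spindle y -0.17441611663845524 x 0.666542070719417 s~ 0.448
knob 175 [0.44104584 0.18052653 0.13611825]
11.325 [ 0.57248124 -0.20346293  0.123005  ] 0.029025019268132148 [6.63105856 0.33902581 2.89305562]
```

>>> arm_command --moves '[-0.6,-2,0,0,0,0,0,-0.6,-2,0,0,0,0,0,-0.6,-2,0,0,0,0,0,-0.6,0,0,0,0,0,0]'

```text
clock: 11.88
tcp_pos: [0.5726, -0.2094, 0.1227]
orientation: [0.001, 0.699, 0.716, 0.001]
wrist_force: [7.7, 0.2, 2.2]
finger_gap: 0.0294
grip_force: 29.9
```

>>> arm_command --moves '[-0.6,-2,0,0,0,0,0,-0.6,-2,0,0,0,0,0,-0.6,0,0,0,0,0,0]'

```text
clock: 12.25
tcp_pos: [0.5727, -0.2097, 0.1227]
orientation: [-0.001, 0.698, 0.716, 0.003]
wrist_force: [7.6, 10.4, 4.5]
finger_gap: 0.0294
grip_force: 30.1
```

>>> arm_command --moves '[-0.6,-2,0,0,0,0,0,-0.6,-1,0,0,0,0,0,-0.6,0,0,0,0,0,0]'

```text
clock: 12.62
tcp_pos: [0.5726, -0.2098, 0.1226]
orientation: [-0.003, 0.697, 0.717, 0.005]
wrist_force: [7.8, 19.1, 6.1]
finger_gap: 0.0294
grip_force: 30.3
```

Contact with the buffer shows as a y force of 10 to 19 N with no further motion. I'll relieve the preload, open, and rise.

>>> arm_command --moves '[-0.6,2,1,0,0,0,0,-0.6,2,1,0,0,0,0,-0.6,0,0,0,0,0,0,-0.2,0,0,0,0,0,0,0.1,0,0,0,0,0,0,0.5,0,0,0,0,0,0,0.5,0,0,0,0,0,0]'

```text
clock: 13.5
tcp_pos: [0.5733, -0.2122, 0.1221]
orientation: [-0.0, 0.699, 0.715, -0.0]
wrist_force: [-0.1, 0.3, 0.3]
finger_gap: 0.064
grip_force: 0.0
```

```bash
python3 track.py
```

```text
298 spindle y -0.18069739654308992 x 0.666447643342581 s~ 0.454
knob 178 [0.44103518 0.18035756 0.13519508]
13.5 [ 0.57330872 -0.21223058  0.12206886] 0.06397324028651731 [-0.11161451  0.3462744   0.29622769]
```

>>> arm_command --moves '[0.5,0,0,-12,0,0,0,0.5,0,0,-20,0,0,0,0.5,0,0,-30,0,0,0,0.5,0,0,-30,0,0,0,0.5,0,-20,-20,0,0,0,0.5,0,-30,0,0,0,0,0.5,0,-30,0,0,0,0,0.5,0,0,0,0,0,0]'

```text
clock: 14.55
tcp_pos: [0.4923, -0.214, 0.2359]
orientation: [0.001, 0.699, 0.715, 0.0]
wrist_force: [1.2, -0.0, -0.8]
finger_gap: 0.0642
grip_force: 0.0
```

```bash
python3 track.py; cp pics/tr14*.png pics/final.png
```

```text
266 spindle y -0.18061071696595077 x 0.6675549072046071 s~ 0.454
knob 176 [0.44115763 0.18062189 0.13531727]
14.55 [ 0.49226922 -0.21395303  0.23585549] 0.06416091945386121 [ 1.19983519 -0.03144407 -0.80076802]
```

View pics/final.png

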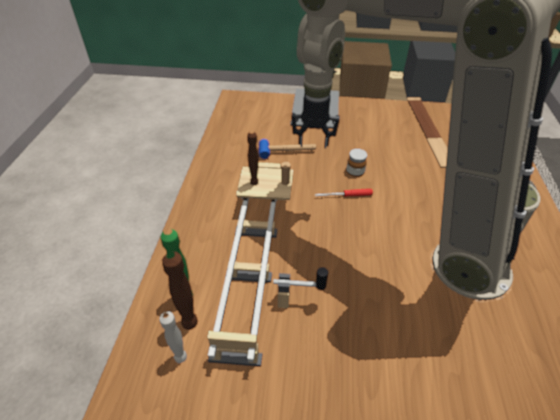

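The spindle is upright at (253,158). The carriage is against the buffer at (265,182), the hand is clear, and the mallet, screwdriver and jar have not moved.

```bash
python3 -c "
from workcell import *
print(hand_in())"
```

```text
the job is handed in; nothing more can be done
None
```

The job is handed in: the carriage was caught by its post at about 0.31 m, held still for over two seconds at about 0.38 m, then eased against the buffer and released with the spindle standing; the judge returned no verdict.

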